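Guide pins in, spring housing held hole-up over the die shoe

ROBOT

A 6-joint arm with a two-finger parallel gripper is mounted at the origin on the work surface. World frame = base frame: x ahead of the robot, y to its left, z up, the work surface at z = 0. Lengths are in m, angles in degrees, forces in N, time in s.
With the tool pointing down it reaches from about 0.35 to 0.875 m from the base axis. Payload 4.2 kg.
Tool frame: the origin (TCP) lies where the fingers leave the gripper's body, on its centre line; the fingertips stand 70 mm ahead of it and the grasp point (between the pads) lies 51 mm ahead of it; z points along the fingers, y is the direction in which the jaws open and shut (so a half turn about z gives the same grasp; the last joint's range is limited). The gripper opens to 87 mm and grips with 3 to 60 N. Pads are 19 mm wide; open, the fingers measure 117 mm over their backs; the gripper's body (75 mm by 190 mm) begins 51 mm behind the grasp point.
Start: joints at [-52.678, 22.042, 0.453, 0, -68.411, -14.817], TCP at [0.239, -0.577, 0.292] pointing down, gripper open.
Joint ranges: [-179.83, 179.83], [-69.29, 118.12], [-61.27, 80.66], [-181.25, 117.63], [-171.15, -9.14], [-177.46, 177.46]. Speed limits (degrees/s): [159.86, 159.86, 180, 180, 180, 180].

INTERFACE

Orientations are given as a 3x3 rotation matrix whose columns are the frame's x, y, z axes.
In Python, from station import sense, capture, camera_model, finish_job gives the robot as it stands.
- The arm moves only by the shell command python3 -m inch 'ROWS'. ROWS is JSON, a list of rows, each an object with "hand": the closure, from 0 (fully open) to 1 (shut); "slide": the shift along the world's x, y, z in cm, a list of three; "yaw": the turn about the world's z in rad. A call has 1 to 10 rows; each row is the pose to reach, as a shift and turn from the pose commanded when the call began; what a row does not reach only later rows make up. A row lasts 1/8 s, in which the tool goes at most 62.5 mm and 10.7 degrees, less where a joint would pass 70% of its speed; a pose out of reach is approached as far as the arm can. A call with a gripper value outside its range is refused whole. The fingers move at their own pace and stop on an object; the grip force is fixed at half the most. Time passes only in rows, so rows that repeat a pose let the fingers close. It gives the time, the measured TCP pose, the force and the opening at its end, in the units of the state.
- sense(): the state, without advancing time (a new reading comes with each control period).
- capture(name): name is "scene" or "top" or "wrist"; returns the picture (480x640x3 uint8, blue, green, red); there is no depth.
- camera_model(name): a dict with "mtx" (3x3 intrinsics, pixels), "k1" (the pictures are not rectified: a ray, as slopes to the right and down, at radius r is drawn at 1 + k1 r^2 times it, then the intrinsics apply), "xyz" and "orientation" of the camera in the world; the wrist camera has in their place "tool_from_camera" (4x4, takes a point from camera to tool coordinates, whose origin is the TCP and whose axes are the flange's). Camera axes: x right, y up, looking along -z (the intrinsics and any distortion apply to the point x, -y, -z); pixel columns grow to the right and rows downward; lengths in m; the calibration is good to about 2 mm. A picture is of the moment at which its call begins: read the wrist's pose just before it. camera_model takes no time and is no camera call.
- finish_job(): hands the job in, once; it reports no verdict.
The state is a dict: "time_s": time; "joints": joint angles; "joint_velocities": joint speeds; "effort": joint torques, N m; "tcp_pos": TCP position; "ee_rot": TCP orientation; "wrist_force": force on the tool from outside, world axes, zero at the start; "moment": the same for the moment, N m; "gripper_width": opening from 0.0 (shut) to 1.0 (fully open).
Only numpy, scipy, OpenCV 4.12 (cv2) and the standard library are available. Lean on these libraries where they do the work, as an engineer would, in place of code of your own. Each camera call takes 0.05 s, during which the arm holds its last target. There are 200 camera calls.

TASK

Get the small spring die ready for its spring: drop the two loose guide pins from the rack, one after the other, into the two empty corner bores of the steel die shoe so that they stand right down in them. Then take the square aluminium spring housing that lies on the bench, turn it so that the end with the blind hole faces straight up, and finish holding it in the gripper like that over the middle of the shoe, still and well clear of the pin tops (its lower end at least 8 cm above the bench), so that I can drop the spring in; do not let go or set it down. Leave the housing alone until both pins are in, and leave the hex bolt and everything else on the bench where it is.

Things in the scene. Friction and masses are not known exactly. Their poses are not given: they have to be found in the camera images.
- shoe: Dark grey steel die shoe, fixed: block 120 (x) x 90 (y) x 30 mm high, origin at the centre of its underside. A sprung side jaw, 26 mm high, reaches to x = 106 mm; 9 mm high lugs to y = +-59 mm. Pocket 43 x 43 mm, 18 mm deep, in the middle. Four 14 mm corner bores: those at (45, 30) and (-45, -30) mm already hold fixed guide pins (tops 62 mm above the bench), the other two are empty.
- bore_a (a point): Centre of the mouth of the empty bore at (45, -30) mm of the shoe, at its top face (30 mm above the bench); axes as the shoe's. Bore 14 mm in diameter, 18 mm deep, no taper; either pin may go in either empty bore.
- bore_b (a point): Centre of the mouth of the empty bore at (-45, 30) mm of the shoe, otherwise as bore_a.
- pocket (a point): Centre of the shoe's square pocket, at its top face (30 mm above the bench); axes as the shoe's.
- rack: White plastic pin rack standing fixed on the bench, 150 (x) x 46 (y) x 24 mm high, origin at the centre of its underside. Three 14 mm holes 16 mm deep in a row along its x axis, 50 mm apart (the middle one at the origin); two hold the guide pins and one the hex bolt, in any order.
- pin_a: Loose steel guide pin, 12 mm in diameter, 50 mm long, about 45 g, both ends alike; origin at its centre, z along its axis. It starts upright in a rack hole, its top 58 mm above the bench (34 mm above the rack); fully down in a bore of the shoe its centre is 7 mm above the bore's mouth, its top 62 mm above the bench.
- pin_b: The second loose guide pin, the same as pin_a.
- housing: Loose square aluminium spring housing, 38 x 38 x 64 mm, about 0.2 kg, lying on a long side on the bench, hole towards any side. One end is closed; the other has a round blind hole, 20 mm wide, 46 mm deep; otherwise both ends look alike. Origin at its centre (19 mm above the bench while lying); its x axis runs along its length and points out of the hole (mouth at x = +32 mm, closed end at -32 mm).
- bolt: Bystander: dark hex-head bolt standing head-up in one of the three rack holes; shank 12 mm, head about 20 mm wide, 8 mm high, its top 56 mm above the bench; origin 25 mm above the shank's lower end. Must stay.
- spring: Bystander: coil spring 19 mm in diameter, 52 mm high, standing on the bench on the robot's side of the shoe; origin at its foot.
- bush: Bystander: brass bush, 40 mm in diameter, 22 mm high, lying flat on the robot's side of the shoe; origin at the centre of its underside.
- driver: Bystander: screwdriver, 140 mm long, lying beside the far end of the shoe.
- spanner: Bystander: steel spanner, 140 mm long, lying beside the far end of the shoe, on the other side.
Mind the look-alikes: they are no part of the job. Of the things shaped like the housing, the aluminium one is meant.

How it is judged (in metres and radians):
On the way, in this order (a step that is already met when the one before it is completed fails the run):
1. one guide pin stands fully down in an empty bore of the shoe and is let go ((((horizontal distance between pin_a and bore_a below 0.005 m and z of pin_a in the frame of bore_a below 0.011 m and angle between the z axis of pin_a and the z axis of shoe, either way round below 0.2 rad) and contact force between pin_a and the fingers below 0.2 N) or ((horizontal distance between pin_a and bore_b below 0.005 m and z of pin_a in the frame of bore_b below 0.011 m and angle between the z axis of pin_a and the z axis of shoe, either way round below 0.2 rad) and contact force between pin_a and the fingers below 0.2 N) or ((horizontal distance between pin_b and bore_a below 0.005 m and z of pin_b in the frame of bore_a below 0.011 m and angle between the z axis of pin_b and the z axis of shoe, either way round below 0.2 rad) and contact force between pin_b and the fingers below 0.2 N) or ((horizontal distance between pin_b and bore_b below 0.005 m and z of pin_b in the frame of bore_b below 0.011 m and angle between the z axis of pin_b and the z axis of shoe, either way round below 0.2 rad) and contact force between pin_b and the fingers below 0.2 N))), for 0.2 s.
2. both guide pins stand fully down in the two empty bores and are let go ((((horizontal distance between pin_a and bore_a below 0.005 m and z of pin_a in the frame of bore_a below 0.011 m and angle between the z axis of pin_a and the z axis of shoe, either way round below 0.2 rad) and (horizontal distance between pin_b and bore_b below 0.005 m and z of pin_b in the frame of bore_b below 0.011 m and angle between the z axis of pin_b and the z axis of shoe, either way round below 0.2 rad)) or ((horizontal distance between pin_a and bore_b below 0.005 m and z of pin_a in the frame of bore_b below 0.011 m and angle between the z axis of pin_a and the z axis of shoe, either way round below 0.2 rad) and (horizontal distance between pin_b and bore_a below 0.005 m and z of pin_b in the frame of bore_a below 0.011 m and angle between the z axis of pin_b and the z axis of shoe, either way round below 0.2 rad))) and contact force between each of pin_a, pin_b and the fingers below 0.2 N), for 0.2 s.
At the end, for the whole second after the job is handed in: Both empty bores hold a pin, upright, its centre under 11 mm above the mouth. The housing is held still by the fingers (over 2 N), open end up within 12 degrees, its centre within 35 mm of the pocket's middle seen from above and over 112 mm above the bench, touching neither shoe nor pins ((((horizontal distance between pin_a and bore_a below 0.005 m and z of pin_a in the frame of bore_a below 0.011 m and angle between the z axis of pin_a and the z axis of shoe, either way round below 0.2 rad) and (horizontal distance between pin_b and bore_b below 0.005 m and z of pin_b in the frame of bore_b below 0.011 m and angle between the z axis of pin_b and the z axis of shoe, either way round below 0.2 rad)) or ((horizontal distance between pin_a and bore_b below 0.005 m and z of pin_a in the frame of bore_b below 0.011 m and angle between the z axis of pin_a and the z axis of shoe, either way round below 0.2 rad) and (horizontal distance between pin_b and bore_a below 0.005 m and z of pin_b in the frame of bore_a below 0.011 m and angle between the z axis of pin_b and the z axis of shoe, either way round below 0.2 rad))) and angle between housing's own x axis and vertical below 0.21 rad and height (world z) of housing above 0.112 m and horizontal distance between housing and pocket below 0.035 m and contact force between housing and the fingers above 2 N and contact force between housing and shoe below 0.1 N and contact force between housing and pin_a below 0.1 N and contact force between housing and pin_b below 0.1 N and linear speed of housing below 0.02 m/s and angular speed of housing below 0.2 rad/s); the arm keeps its last pose, push and grip.
It fails at once if the housing is moved (more than 30 mm) before both pins are in (distance of housing from where it was at the start of the episode above 0.03 m and not (((horizontal distance between pin_a and bore_a below 0.005 m and z of pin_a in the frame of bore_a below 0.011 m and angle between the z axis of pin_a and the z axis of shoe, either way round below 0.2 rad) and (horizontal distance between pin_b and bore_b below 0.005 m and z of pin_b in the frame of bore_b below 0.011 m and angle between the z axis of pin_b and the z axis of shoe, either way round below 0.2 rad)) or ((horizontal distance between pin_a and bore_b below 0.005 m and z of pin_a in the frame of bore_b below 0.011 m and angle between the z axis of pin_a and the z axis of shoe, either way round below 0.2 rad) and (horizontal distance between pin_b and bore_a below 0.005 m and z of pin_b in the frame of bore_a below 0.011 m and angle between the z axis of pin_b and the z axis of shoe, either way round below 0.2 rad)))).
It fails at once if the hex bolt or another bystander is moved by more than 30 mm (distance of any of bolt, spring, bush, driver, spanner from where it was at the start of the episode above 0.03 m).
It also fails if it takes over 61 s, if anything falls off the work surface, if the arm or the gripper's body presses on something with over 40 N, if the wrist force passes 120 N, or if a joint passes its speed limit or range.

## Working session

There is one attempt and no reset: what is moved stays moved. The work goes in short steps, Python scripts to look and compute and a shell command to move; the robot and the scene stay as the last step left them, time stands still between calls to the robot, and variables do not carry over. Pictures are saved under pics/ and viewed, about 8 in all and at most 12, crops included, and the job is handed in when it is done.

```bash
mkdir -p pics; ls
python3 - <<'E'
from station import *
import cv2,numpy as np
for n in ("scene","top"):
    cv2.imwrite(f"pics/{n}0.png",capture(n)); m=camera_model(n); print(n,{k:np.round(v,3).tolist() for k,v in m.items() if not isinstance(v,str)})
print({k:np.round(v,3).tolist() for k,v in camera_model("wrist").items() if not isinstance(v,str)})
s=sense();print(s['tcp_pos'],np.round(s['ee_rot'],3).tolist(),s['time_s'])
E
```

```text
pics
scene {'mtx': [[610.613, 0.0, 309.835], [0.0, 610.613, 237.064], [0.0, 0.0, 1.0]], 'k1': -0.009, 'xyz': [1.375, -0.008, 0.668], 'orientation': [[-0.011, -0.567, 0.824], [1.0, -0.021, -0.001], [0.018, 0.823, 0.567]]}
top {'mtx': [[535.061, 0.0, 321.144], [0.0, 535.061, 230.516], [0.0, 0.0, 1.0]], 'k1': -0.131, 'xyz': [0.309, 0.015, 0.956], 'orientation': [[-0.027, 0.981, -0.193], [-1.0, -0.028, -0.0], [-0.006, 0.193, 0.981]]}
{'mtx': [[392.33, 0.0, 315.185], [0.0, 392.33, 236.457], [0.0, 0.0, 1.0]], 'k1': -0.016, 'tool_from_camera': [[0.001, 0.97, 0.243, 0.065], [1.0, -0.001, -0.001, 0.001], [-0.001, 0.243, -0.97, -0.093], [0.0, 0.0, 0.0, 1.0]]}
[ 0.23909971 -0.57700557  0.29130859] [[-0.924, -0.383, -0.001], [-0.383, 0.924, 0.002], [0.0, 0.002, -1.0]] 0.1
```

View pics/top0.png

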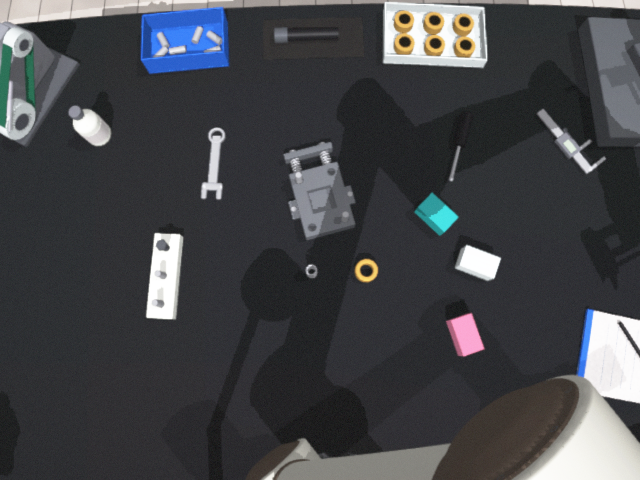

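View pics/scene0.png

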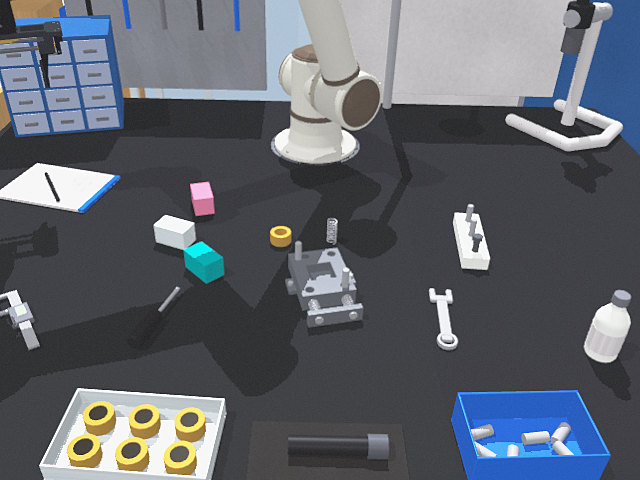

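```bash
cat > h.py <<'E'
from station import *
import cv2,numpy as np
def ray(n,uv,s=None):
    m=camera_model(n);K=np.array(m['mtx']);k1=m['k1']
    p=np.array([(uv[0]-K[0,2])/K[0,0],(uv[1]-K[1,2])/K[1,1]]);q=p.copy()
    for _ in range(20): q=p/(1+k1*(q@q))
    d=np.array([q[0],-q[1],-1.])
    if n!='wrist': return np.array(m['xyz']),np.array(m['orientation'])@d
    T=np.array(m['tool_from_camera']);s=s or sense();R=np.array(s['ee_rot'])
    return R@T[:3,3]+np.array(s['tcp_pos']),R@T[:3,:3]@d
def plane(n,uv,z,s=None):
    o,d=ray(n,uv,s); return o+d*(z-o[2])/d[2]
def tri(a,b):
    (o1,d1),(o2,d2)=a,b
    t=np.linalg.lstsq(np.c_[d1,-d2],o2-o1,rcond=None)[0]
    p,q=o1+t[0]*d1,o2+t[1]*d2; return (p+q)/2,np.linalg.norm(p-q)
def crop(I,x,y,w,h,k): return cv2.resize(I[y:y+h,x:x+w],None,fx=k,fy=k,interpolation=cv2.INTER_CUBIC)
E
python3 - <<'E'
from h import *
t=cv2.imread('pics/top0.png');s=cv2.imread('pics/scene0.png')
a=crop(t,270,135,100,110,4);b=crop(t,130,225,70,110,4)[:, :]
r1=np.hstack([crop(t,275,135,90,75*1+30,4)[:300],crop(t,135,230,60,75,4)[:300]])
r1=np.hstack([crop(t,280,138,100,105,3)[:300],crop(t,135,228,60,100,3),crop(s,450,200,106,100,3)[:, :318]])[:, :800]
r2=np.hstack([crop(t,410,190,100,100,3),crop(s,145,175,100,100,3),crop(s,280,235,67,100,3)])
m=np.zeros((600,800,3),np.uint8);m[:300,:r1.shape[1]]=r1;m[300:,:r2.shape[1]]=r2[:, :800]
cv2.imwrite('pics/m1.png',m)
E
```

```text
(no output)
```

View pics/m1.png

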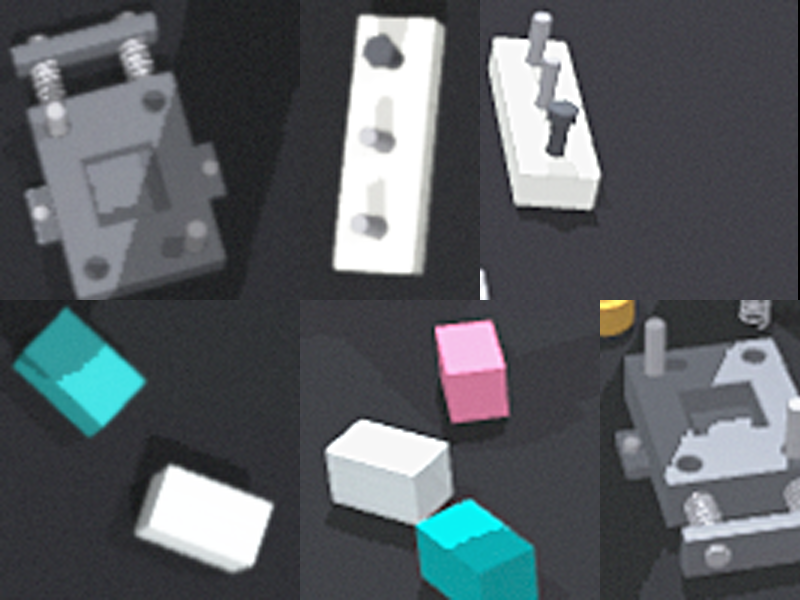

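Run:
```python
from h import *
np.set_printoptions(precision=4,suppress=True)
for a,b in (((156.5,274),(474,220.5)),((154,303),(470.3,206))):
    print('pin',tri(ray('top',a),ray('scene',b)),plane('top',a,.058))
for n,z,p in (('bore_a',.03,(331,171.3)),('bore_b',.03,(311.7,227)),('fixA',.062,(299,174)),('fixB',.062,(345.3,214.5))): print(n,plane('top',p,z))
t=cv2.imread('pics/top0.png').astype(int)
# housing white top face
sub=t[235:290,445:510].min(2); m=(sub>225).astype(np.uint8)
c=max(cv2.findContours(m,0,1)[0],key=cv2.contourArea)+np.array([445,235])
P=np.array([plane('top',p[0],.038)[:2] for p in c],np.float32)
(r,s,a)=cv2.minAreaRect(P*1000);print('housing',r,s,a)
m=(t[225:330,140:190].min(2)>200).astype(np.uint8);c=max(cv2.findContours(m,0,1)[0],key=cv2.contourArea)+np.array([140,225])
P=np.array([plane('top',p[0],.024)[:2] for p in c],np.float32);print('rack',cv2.minAreaRect(P*1000))
```

```text
pin (array([0.4184, 0.2991, 0.0543]), np.float64(0.0016656133983906942)) [0.4181 0.2988 0.058 ]
pin (array([0.3688, 0.3021, 0.0554]), np.float64(0.0013814356797914476)) [0.3687 0.302  0.058 ]
bore_a [ 0.5998 -0.0055  0.03  ]
bore_b [0.4982 0.0318 0.03  ]
fixA [0.5865 0.0511 0.062 ]
fixB [ 0.5119 -0.0269  0.062 ]
housing (426.5635986328125, -260.2504577636719) (64.12181091308594, 39.04594802856445) 67.46520233154297
rack ((419.7915344238281, 297.4591064453125), (48.464805603027344, 150.87796020507812), 85.55840301513672)
```

```bash
python3 -m inch '[{"hand":0.3,"slide":[20,45,0],"yaw":-0.4},{"hand":0.3,"slide":[20,45,0],"yaw":-0.4},{"hand":0.3,"slide":[20,45,0],"yaw":-0.4},{"hand":0.3,"slide":[20,45,0],"yaw":-0.4},{"hand":0.3,"slide":[20,45,0],"yaw":-0.4},{"hand":0.3,"slide":[20,45,0],"yaw":-0.4},{"hand":0.3,"slide":[20,45,0],"yaw":-0.4},{"hand":0.3,"slide":[20,45,0],"yaw":-0.4},{"hand":0.3,"slide":[20,45,0],"yaw":-0.4}]'
python3 - <<'E'
from h import *
s=sense();print(np.array([.394,.300,.2])-s['tcp_pos'],np.degrees(np.arctan2(s['ee_rot'][1][1],s['ee_rot'][0][1])),s['joints'],s['time_s'])
E
```

```text
time_s: 1.23
tcp_pos: [0.4404, -0.1241, 0.2921]
ee_rot: [[-1.0, 0.001, -0.0], [0.001, 1.0, 0.0], [0.0, 0.0, -1.0]]
wrist_force: [0.7, -0.7, 0.1]
gripper_width: 0.7
[-0.04644071  0.42414452 -0.09206771] 89.9614374553149 [ 4.68789551e+00  5.51642707e+00 -2.18669809e+01 -2.02920036e-02
 -6.26151325e+01 -9.47171247e+01] 1.225
```

```bash
python3 -m inch '[{"hand":0.3,"slide":[-4.6,42.4,-9.2],"yaw":0},{"hand":0.3,"slide":[-4.6,42.4,-9.2],"yaw":0},{"hand":0.3,"slide":[-4.6,42.4,-9.2],"yaw":0},{"hand":0.3,"slide":[-4.6,42.4,-9.2],"yaw":0},{"hand":0.3,"slide":[-4.6,42.4,-9.2],"yaw":0},{"hand":0.3,"slide":[-4.6,42.4,-9.2],"yaw":0},{"hand":0.3,"slide":[-4.6,42.4,-9.2],"yaw":0},{"hand":0.3,"slide":[-4.6,42.4,-9.2],"yaw":0},{"hand":0.3,"slide":[-4.6,42.4,-9.2],"yaw":0}]'
python3 - <<'E'
from h import *
s=sense();print(s['joints'],s['tcp_pos'])
cv2.imwrite('pics/w1.png',capture('wrist'))
E
```

```text
time_s: 2.35
tcp_pos: [0.3932, 0.2956, 0.1998]
ee_rot: [[-1.0, 0.008, -0.001], [0.008, 1.0, -0.001], [0.001, -0.001, -1.0]]
wrist_force: [-0.0, -0.4, -0.7]
gripper_width: 0.701
[ 5.58894899e+01  1.45880366e+01 -2.53433341e+01 -9.76260243e-03
 -5.01762478e+01 -1.46332985e+02] [0.39319536 0.29561826 0.19976558]
```

View pics/w1.png

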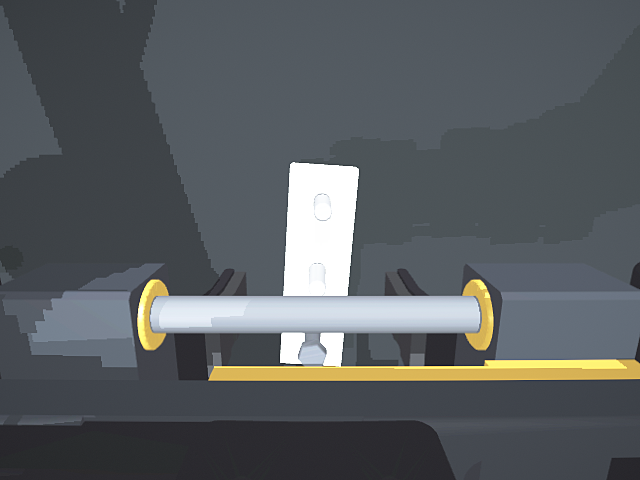

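Run:
```python
from h import *
s=sense()
for p in ((323,213),(322,197),(317,290)):print(p,plane('wrist',p,.058,s),plane('wrist',p,.024,s))
t=crop(cv2.imread('pics/w1.png'),280,155,90,75,8);cv2.imwrite('pics/w1c.png',t)
```

```text
(323, 213) [0.37179154 0.301029   0.058     ] [0.37814191 0.30165944 0.024     ]
(322, 197) [0.36199676 0.30045752 0.058     ] [0.36693041 0.30100529 0.024     ]
(317, 290) [0.42175323 0.29703815 0.058     ] [0.43533008 0.29709134 0.024     ]
```

View pics/w1c.png

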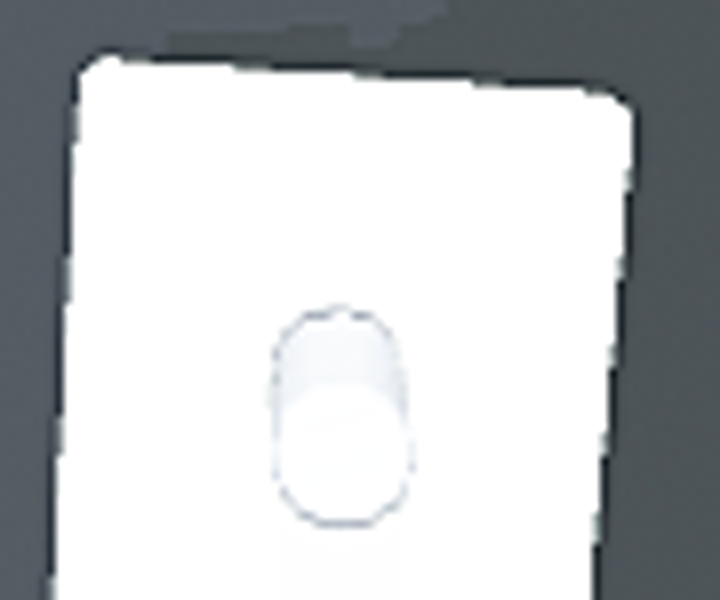

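```bash
python3 -m inch '[{"hand":0.3,"slide":[-2.3,0.4,-2],"yaw":0},{"hand":0.3,"slide":[-2.3,0.4,-6],"yaw":0},{"hand":0.3,"slide":[-2.3,0.4,-10.1],"yaw":0},{"hand":0.3,"slide":[-2.3,0.4,-10.1],"yaw":0},{"hand":0.3,"slide":[-2.3,0.4,-10.1],"yaw":0},{"hand":1,"slide":[-2.3,0.4,-10.1],"yaw":0},{"hand":1,"slide":[-2.3,0.4,-10.1],"yaw":0},{"hand":1,"slide":[-2.3,0.4,-10.1],"yaw":0},{"hand":1,"slide":[-2.3,0.4,-10.1],"yaw":0},{"hand":1,"slide":[-2.3,0.4,-10.1],"yaw":0}]'
```

```text
time_s: 3.65
tcp_pos: [0.3702, 0.3007, 0.0993]
ee_rot: [[-1.0, 0.007, -0.0], [0.007, 1.0, -0.0], [0.0, -0.0, -1.0]]
wrist_force: [0.1, 0.2, 0.1]
gripper_width: 0.215
```

```bash
python3 -m inch '[{"hand":1,"slide":[0,0,0],"yaw":0},{"hand":1,"slide":[0,0,0],"yaw":0},{"hand":1,"slide":[0,0,0],"yaw":0},{"hand":1,"slide":[0,0,0],"yaw":0},{"hand":1,"slide":[0,0,5],"yaw":0},{"hand":1,"slide":[0,0,10],"yaw":0},{"hand":1,"slide":[0,0,10],"yaw":0}]'
```

```text
time_s: 4.53
tcp_pos: [0.3715, 0.3024, 0.2031]
ee_rot: [[-1.0, 0.007, 0.006], [0.007, 1.0, 0.008], [-0.006, 0.008, -1.0]]
wrist_force: [0.7, -0.7, -1.6]
gripper_width: 0.125
```

```bash
python3 -m inch '[{"hand":1,"slide":[12.9,-27,-2.9],"yaw":0},{"hand":1,"slide":[12.9,-27,-2.9],"yaw":0},{"hand":1,"slide":[12.9,-27,-2.9],"yaw":0},{"hand":1,"slide":[12.9,-27,-2.9],"yaw":0},{"hand":1,"slide":[12.9,-27,-2.9],"yaw":0},{"hand":1,"slide":[12.9,-27,-2.9],"yaw":0},{"hand":1,"slide":[12.9,-27,-2.9],"yaw":0},{"hand":1,"slide":[12.9,-27,-2.9],"yaw":0}]'
python3 - <<'E'
from h import *
s=sense();print(s['tcp_pos'])
w=capture('wrist');cv2.imwrite('pics/w2.png',w);t=capture('top');cv2.imwrite('pics/t2.png',t);c=capture('scene');cv2.imwrite('pics/s2.png',c)
m=np.zeros((600,800,3),np.uint8);m[:480,:640]=w;
m[300:,500:]=0
m[:,400:]=0; m[:300,:400]=crop(w,240,180,133,100,3)[:300,:400] if 0 else cv2.resize(w,(400,300))
m[:300,400:]=crop(w,220,170,200,150,2)
m[300:,:400]=crop(t,260,140,100,75,4)
m[300:,400:]=crop(c,270,190,100,75,4)
cv2.imwrite('pics/m2.png',m)
E
```

```text
time_s: 5.52
tcp_pos: [0.4988, 0.0315, 0.1701]
ee_rot: [[-1.0, 0.006, -0.0], [0.006, 1.0, -0.0], [0.0, -0.0, -1.0]]
wrist_force: [-0.4, -0.8, -0.4]
gripper_width: 0.131
[0.49877062 0.03152307 0.17008847]
```

View pics/m2.png

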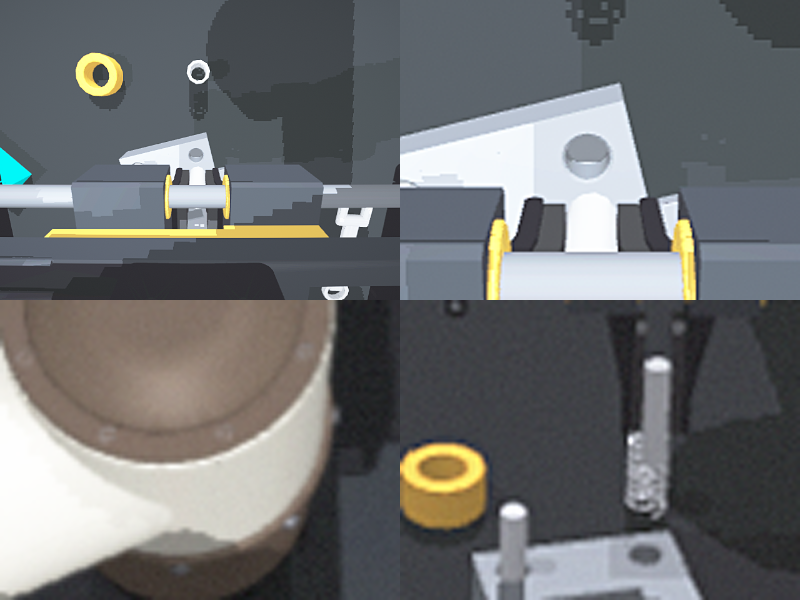

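Run:
```python
from h import *
s=sense()
print('bore',plane('wrist',(314,248),.03,s),'pin edge',plane('wrist',(316,269),.079,s))
print('scene bore',plane('scene',(331.4,253.2),.03),'pin top',plane('scene',(334.3,205.5),.129))
for p,z in (((345.3,214.5),.062),): pass
print('scene bore_a, fixB top etc', plane('scene',(280+(689-600)/3,235+(463-300)/3),.03),plane('scene',(280+(655-600)/3,235+24/3),.062))
```

```text
bore [0.49913739 0.03193219 0.03      ] pin edge [0.49612642 0.03304282 0.079     ]
scene bore [0.49822761 0.03208829 0.03      ] pin top [0.49768624 0.03322993 0.129     ]
scene bore_a, fixB top etc [ 0.60008503 -0.0053797   0.03      ] [ 0.51437839 -0.02643361  0.062     ]
```

Run:
```python
from h import *
w=cv2.imread('pics/w2.png').astype(int)
print(w[262:284,316,:].sum(1).tolist()); print(w[276,295:340].sum(1).tolist())
print(w[230:262,314].sum(1).tolist()); print(w[248,298:332].sum(1).tolist())
s=sense()
for v in (267,268,269,270):print(v,[plane('wrist',(316,v),z,s)[0].round(4) for z in (.075,.079)])
```

```text
[689, 691, 689, 686, 730, 765, 760, 759, 759, 759, 759, 760, 760, 760, 759, 759, 759, 759, 759, 759, 759, 759]
[278, 277, 278, 276, 277, 275, 255, 311, 547, 712, 735, 744, 747, 750, 754, 756, 758, 758, 759, 759, 759, 759, 760, 759, 759, 759, 758, 756, 754, 748, 739, 739, 745, 612, 223, 269, 276, 278, 277, 276, 275, 277, 280, 281, 268]
[695, 697, 695, 695, 697, 706, 691, 434, 456, 463, 466, 465, 465, 465, 463, 468, 462, 465, 465, 456, 447, 748, 593, 599, 602, 602, 602, 600, 592, 653, 734, 706]
[697, 701, 689, 588, 510, 384, 396, 423, 471, 465, 465, 465, 467, 462, 465, 465, 465, 465, 465, 462, 465, 465, 465, 445, 424, 455, 439, 597, 665, 706, 697, 697, 696, 696]
267 [np.float64(0.4964), np.float64(0.4951)]
268 [np.float64(0.497), np.float64(0.4956)]
269 [np.float64(0.4975), np.float64(0.4961)]
270 [np.float64(0.498), np.float64(0.4966)]
```

```bash
python3 -m inch '[{"hand":1,"slide":[-0.08,-0.08,0],"yaw":0},{"hand":1,"slide":[-0.08,-0.08,-4],"yaw":0},{"hand":1,"slide":[-0.08,-0.08,-4.4],"yaw":0},{"hand":1,"slide":[-0.08,-0.08,-4.4],"yaw":0},{"hand":1,"slide":[-0.08,-0.08,-4.4],"yaw":0}]'
python3 - <<'E'
from h import *
s=sense();w=capture('wrist');c=capture('scene');m=np.hstack([crop(w,250,210,130,130,3),crop(c,295,195,65,65,6)]);cv2.imwrite('pics/m3.png',m)
cv2.imwrite('pics/w3.png',w);print(s['tcp_pos'])
E
```

```text
time_s: 6.3
tcp_pos: [0.4992, 0.0301, 0.1274]
ee_rot: [[-1.0, 0.007, 0.002], [0.007, 1.0, 0.001], [-0.002, 0.001, -1.0]]
wrist_force: [0.2, -0.8, 0.4]
gripper_width: 0.123
[0.49923145 0.03010102 0.12743437]
```

View pics/m3.png

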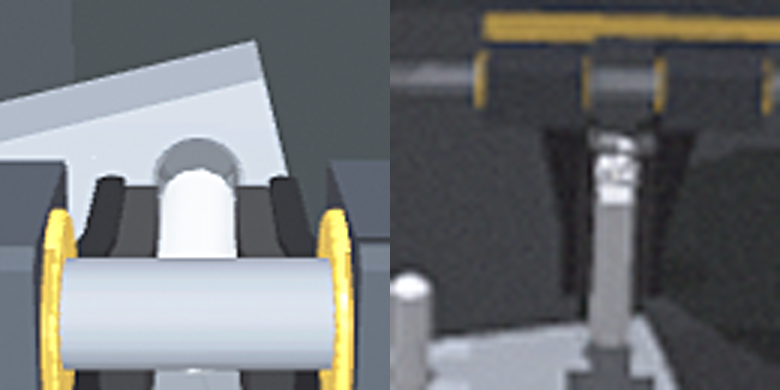

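Run:
```python
from h import *
s=sense();w=cv2.imread('pics/w3.png').astype(int)
print(w[250:276,316].sum(1).tolist())
print('bore',plane('wrist',(316,256),.03,s)+[.007,0,0],'pin',plane('wrist',(316,266.7),.0364,s)+[.006,0,0])
```

```text
[678, 672, 672, 673, 681, 704, 409, 431, 434, 437, 434, 436, 436, 434, 428, 412, 611, 765, 761, 755, 753, 754, 754, 754, 755, 754]
bore [0.49841564 0.03151561 0.03      ] pin [0.50096206 0.03147411 0.0364    ]
```

```bash
python3 -m inch '[{"hand":1,"slide":[-0.12,0,-0.3],"yaw":0},{"hand":1,"slide":[-0.12,0,-0.3],"yaw":0},{"hand":1,"slide":[-0.12,0,-0.3],"yaw":0},{"hand":1,"slide":[-0.12,0,-0.3],"yaw":0}]'
python3 - <<'E'
from h import *
s=sense();w=capture('wrist').astype(int);cv2.imwrite('pics/w4.png',w)
print(s['tcp_pos']);print(w[250:276,316].sum(1).tolist())
E
```

```text
time_s: 6.9
tcp_pos: [0.4973, 0.0298, 0.1233]
ee_rot: [[-1.0, 0.007, 0.0], [0.007, 1.0, -0.0], [-0.0, -0.0, -1.0]]
wrist_force: [-0.2, -0.7, -0.4]
gripper_width: 0.129
[0.4972885  0.02984788 0.12327025]
[677, 678, 677, 678, 673, 673, 673, 675, 672, 672, 677, 690, 565, 426, 422, 415, 611, 765, 760, 755, 755, 755, 755, 756, 755, 755][ WARN:0@2.347] global loadsave.cpp:1063 imwrite_ Unsupported depth image for selected encoder is fallbacked to CV_8U.
```

```bash
python3 -m inch '[{"hand":1,"slide":[-0.03,0.02,-0.3],"yaw":0},{"hand":1,"slide":[-0.03,0.02,-0.6],"yaw":0},{"hand":1,"slide":[-0.03,0.02,-0.9],"yaw":0},{"hand":1,"slide":[-0.03,0.02,-0.9],"yaw":0}]'
```

```text
time_s: 7.45
tcp_pos: [0.4971, 0.0301, 0.114]
ee_rot: [[-1.0, 0.007, 0.0], [0.007, 1.0, 0.0], [-0.0, 0.0, -1.0]]
wrist_force: [1.1, 0.3, -0.3]
gripper_width: 0.127
```

```bash
python3 -m inch '[{"hand":1,"slide":[0,0,-0.5],"yaw":0},{"hand":1,"slide":[0,0,-0.95],"yaw":0},{"hand":1,"slide":[0,0,-0.95],"yaw":0},{"hand":1,"slide":[0,0,-0.95],"yaw":0},{"hand":0.7,"slide":[0,0,-0.95],"yaw":0},{"hand":0.7,"slide":[0,0,-0.95],"yaw":0},{"hand":0.7,"slide":[0,0,-0.95],"yaw":0},{"hand":0.7,"slide":[0,0,-0.95],"yaw":0}]'
python3 - <<'E'
from h import *
w=capture('wrist')
cv2.imwrite('pics/w5.png',w)
E
```

```text
time_s: 8.45
tcp_pos: [0.4968, 0.03, 0.1048]
ee_rot: [[-1.0, 0.007, -0.0], [0.007, 1.0, -0.0], [0.0, -0.0, -1.0]]
wrist_force: [-0.1, -0.3, 0.5]
gripper_width: 0.299
```

```bash
python3 -m inch '[{"hand":0.7,"slide":[0,0,5],"yaw":0},{"hand":0.7,"slide":[0,0,9.6],"yaw":0},{"hand":0.5,"slide":[-7.6,26.8,9.6],"yaw":0},{"hand":0.5,"slide":[-7.6,26.8,9.6],"yaw":0},{"hand":0.5,"slide":[-7.6,26.8,9.6],"yaw":0},{"hand":0.5,"slide":[-7.6,26.8,9.6],"yaw":0},{"hand":0.5,"slide":[-7.6,26.8,9.6],"yaw":0},{"hand":0.5,"slide":[-7.6,26.8,9.6],"yaw":0},{"hand":0.5,"slide":[-7.6,26.8,9.6],"yaw":0},{"hand":0.5,"slide":[-7.6,26.8,5],"yaw":0}]'
python3 - <<'E'
from h import *
s=sense();w=capture('wrist');t=capture('top');cv2.imwrite('pics/t6.png',t);c=capture('scene')
print(s['tcp_pos'],s['gripper_width'])
m=np.zeros((600,800,3),np.uint8);m[:300,:400]=cv2.resize(w,(400,300));m[:300,400:]=crop(t,280,140,100,75,4)[:300,:400]
m[300:,:400]=crop(c,270,220,100,75,4);m[300:,400:]=crop(w,240,200,133,100,3)[:300,:399].repeat(1,1) if 0 else cv2.resize(w[210:345,230:410],(400,300),interpolation=2)
cv2.imwrite('pics/m6.png',m)
E
```

```text
time_s: 9.75
tcp_pos: [0.423, 0.2989, 0.1574]
ee_rot: [[-1.0, 0.008, 0.006], [0.008, 1.0, 0.007], [-0.006, 0.007, -1.0]]
wrist_force: [-0.0, 1.2, -2.0]
gripper_width: 0.5
[0.42297677 0.29889642 0.15741624] 0.5001640557759286
```

View pics/m6.png

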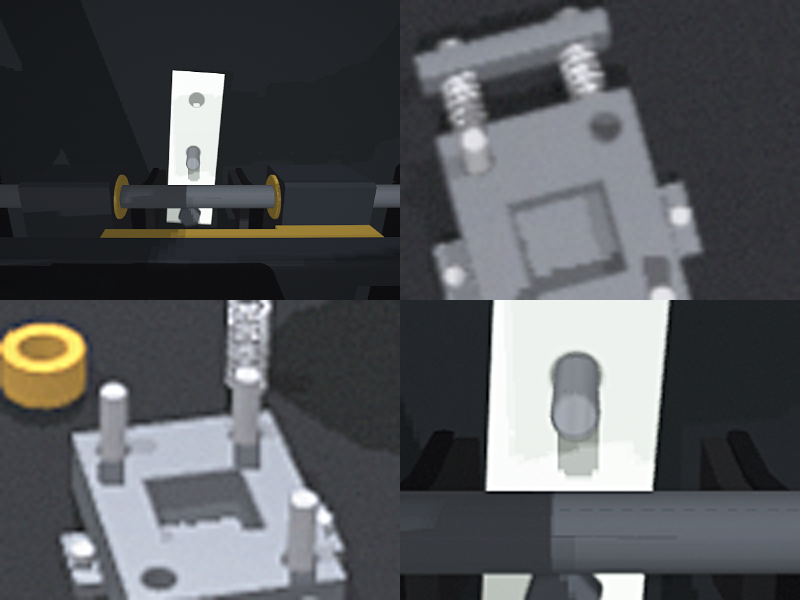

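```bash
python3 - <<'E'
from h import *
s=sense();print(s['tcp_pos'])
s['tcp_pos']=[0.42297677,0.29889642,0.15741624];print(plane('wrist',(308.7,263),.058,s))
E
python3 -m inch '[{"hand":0.5,"slide":[0,0,0],"yaw":0},{"hand":0.5,"slide":[0,0,0],"yaw":0}]'
```

```text
[0.42043884 0.29576006 0.15328316]
[0.41919572 0.296097   0.058     ]
time_s: 10.15
tcp_pos: [0.4217, 0.2984, 0.1563]
ee_rot: [[-1.0, 0.008, 0.002], [0.008, 1.0, 0.002], [-0.002, 0.002, -1.0]]
wrist_force: [-0.4, 0.5, 0.2]
gripper_width: 0.499
```

```bash
python3 -m inch '[{"hand":0.5,"slide":[0,-0.1,-3],"yaw":0},{"hand":0.5,"slide":[0,-0.1,-5.6],"yaw":0},{"hand":0.5,"slide":[0,-0.1,-5.6],"yaw":0},{"hand":0.5,"slide":[0,-0.1,-5.6],"yaw":0},{"hand":1,"slide":[0,-0.1,-5.6],"yaw":0},{"hand":1,"slide":[0,-0.1,-5.6],"yaw":0},{"hand":1,"slide":[0,-0.1,-5.6],"yaw":0},{"hand":1,"slide":[0,-0.1,-5.6],"yaw":0},{"hand":1,"slide":[0,-0.1,-5.6],"yaw":0},{"hand":1,"slide":[0,-0.1,-5.6],"yaw":0}]'
```

```text
time_s: 11.4
tcp_pos: [0.421, 0.2971, 0.0989]
ee_rot: [[-1.0, 0.007, 0.0], [0.007, 1.0, 0.0], [-0.0, 0.0, -1.0]]
wrist_force: [0.2, -0.5, 2.1]
gripper_width: 0.126
```

```bash
python3 -m inch '[{"hand":1,"slide":[0,0,0],"yaw":0},{"hand":1,"slide":[0,0,0],"yaw":0},{"hand":1,"slide":[0,0,5],"yaw":0},{"hand":1,"slide":[0,0,8],"yaw":0},{"hand":1,"slide":[0,0,8],"yaw":0},{"hand":1,"slide":[0,0,8],"yaw":0}]'
```

```text
time_s: 12.15
tcp_pos: [0.4204, 0.2965, 0.1778]
ee_rot: [[-1.0, 0.008, -0.001], [0.008, 1.0, -0.001], [0.001, -0.001, -1.0]]
wrist_force: [0.4, -0.4, -1.5]
gripper_width: 0.127
```

```bash
python3 -m inch '[{"hand":1,"slide":[17.9,-30.4,0],"yaw":0},{"hand":1,"slide":[17.9,-30.4,0],"yaw":0},{"hand":1,"slide":[17.9,-30.4,0],"yaw":0},{"hand":1,"slide":[17.9,-30.4,0],"yaw":0},{"hand":1,"slide":[17.9,-30.4,0],"yaw":0},{"hand":1,"slide":[17.9,-30.4,0],"yaw":0},{"hand":1,"slide":[17.9,-30.4,-4.5],"yaw":0},{"hand":1,"slide":[17.9,-30.4,-4.7],"yaw":0},{"hand":1,"slide":[17.9,-30.4,-4.7],"yaw":0},{"hand":1,"slide":[17.9,-30.4,-4.7],"yaw":0}]'
python3 -m inch '[{"hand":1,"slide":[0,0,0],"yaw":0}]'
python3 - <<'E'
from h import *
s=sense();w=capture('wrist');cv2.imwrite('pics/w7.png',w);cv2.imwrite('pics/m7.png',crop(w,240,200,150,120,4))
print(s['tcp_pos'])
E
```

```text
time_s: 13.4
tcp_pos: [0.6006, -0.0062, 0.1332]
ee_rot: [[-1.0, 0.006, 0.002], [0.006, 1.0, 0.0], [-0.002, 0.0, -1.0]]
wrist_force: [0.2, -0.4, -0.2]
gripper_width: 0.126
time_s: 13.52
tcp_pos: [0.6004, -0.0064, 0.1331]
ee_rot: [[-1.0, 0.006, 0.002], [0.006, 1.0, 0.0], [-0.002, 0.0, -1.0]]
wrist_force: [-0.2, -0.3, -0.7]
gripper_width: 0.133
[ 0.60040145 -0.00636606  0.13309432]
```

View pics/m7.png

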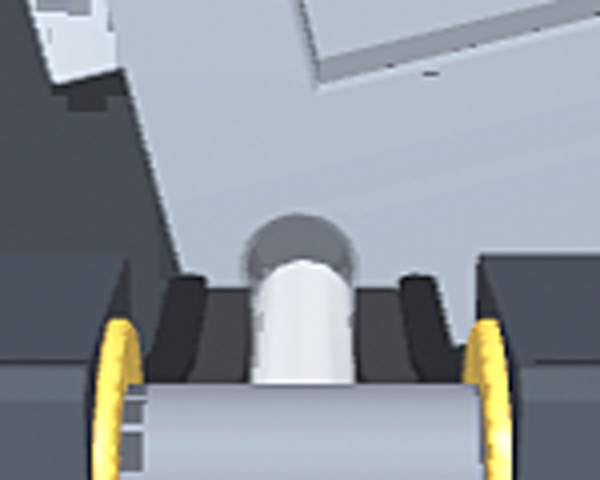

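Run:
```python
from h import *
s=sense();w=cv2.imread('pics/w7.png').astype(int)
print(w[248:274,315].sum(1).tolist())
print('bore',plane('wrist',(315.3,253.2),.03,s)+[.007,0,0],'pin',plane('wrist',(316,265.7),.0422,s)+[.006,0,0])
```

```text
[566, 568, 567, 571, 591, 487, 343, 356, 361, 361, 358, 358, 358, 358, 357, 345, 340, 751, 721, 704, 703, 704, 705, 704, 703, 705]
bore [ 0.59989346 -0.00532132  0.03      ] pin [ 0.60166792 -0.00500909  0.0422    ]
```

```bash
python3 -m inch '[{"hand":1,"slide":[-0.17,-0.03,-1],"yaw":0},{"hand":1,"slide":[-0.17,-0.03,-1],"yaw":0},{"hand":1,"slide":[-0.17,-0.03,-1],"yaw":0},{"hand":1,"slide":[-0.17,-0.03,-1],"yaw":0}]'
python3 - <<'E'
from h import *
s=sense();w=capture('wrist');cv2.imwrite('pics/w8.png',w);w=w.astype(int);print(s['tcp_pos'])
print(w[252:274,315].sum(1).tolist())
for r in (264,268,272): print(w[r,296:336].sum(1).tolist())
E
```

```text
time_s: 14.08
tcp_pos: [0.5981, -0.0074, 0.1216]
ee_rot: [[-1.0, 0.007, -0.001], [0.007, 1.0, -0.0], [0.001, -0.0, -1.0]]
wrist_force: [-1.0, -0.2, -0.3]
gripper_width: 0.125
[ 0.59811508 -0.00735072  0.12159078]
[551, 551, 551, 549, 551, 551, 551, 551, 551, 551, 550, 546, 540, 712, 702, 693, 691, 694, 694, 693, 694, 694]
[552, 552, 551, 551, 552, 550, 550, 551, 550, 550, 550, 550, 550, 550, 547, 544, 541, 543, 539, 540, 542, 544, 542, 550, 552, 550, 556, 553, 551, 554, 551, 551, 550, 551, 553, 551, 551, 551, 551, 549]
[552, 551, 550, 550, 550, 552, 552, 552, 554, 555, 517, 486, 642, 706, 698, 692, 685, 683, 684, 691, 697, 702, 699, 699, 699, 695, 698, 674, 487, 352, 389, 501, 565, 559, 552, 552, 552, 550, 553, 552]
[161, 161, 161, 157, 158, 146, 244, 400, 447, 573, 624, 651, 682, 699, 693, 689, 685, 684, 686, 694, 700, 700, 697, 697, 695, 686, 675, 668, 662, 663, 612, 408, 254, 156, 162, 162, 161, 159, 162, 160]
```

```bash
python3 -m inch '[{"hand":1,"slide":[0.12,0.03,0],"yaw":0},{"hand":1,"slide":[0.12,0.03,0],"yaw":0},{"hand":1,"slide":[0.12,0.03,0],"yaw":0},{"hand":1,"slide":[0.12,0.03,0],"yaw":0}]'
python3 - <<'E'
from h import *
s=sense();w=capture('wrist');cv2.imwrite('pics/w9.png',w);w=w.astype(int);print(s['tcp_pos'])
print(w[252:274,315].sum(1).tolist())
for r in (264,268): print(w[r,296:336].sum(1).tolist())
E
```

```text
time_s: 14.62
tcp_pos: [0.5994, -0.007, 0.1218]
ee_rot: [[-1.0, 0.007, 0.0], [0.007, 1.0, 0.0], [-0.0, 0.0, -1.0]]
wrist_force: [1.6, -0.2, -0.5]
gripper_width: 0.13
[ 0.59944728 -0.00695385  0.12176489]
[553, 553, 555, 554, 552, 555, 553, 555, 557, 569, 454, 327, 326, 742, 714, 697, 692, 694, 696, 694, 695, 694]
[553, 552, 552, 553, 552, 552, 554, 553, 556, 561, 568, 544, 423, 337, 340, 329, 327, 317, 317, 326, 318, 318, 317, 323, 334, 355, 360, 377, 448, 535, 568, 558, 553, 554, 552, 555, 551, 554, 552, 552]
[553, 554, 553, 553, 555, 561, 545, 457, 391, 358, 314, 428, 663, 718, 704, 695, 688, 684, 687, 692, 699, 702, 702, 700, 700, 697, 705, 678, 463, 314, 334, 370, 433, 540, 565, 556, 553, 554, 552, 552]
```

```bash
python3 -m inch '[{"hand":1,"slide":[0,0,-0.3],"yaw":0},{"hand":1,"slide":[0,0,-0.6],"yaw":0},{"hand":1,"slide":[0,0,-0.8],"yaw":0},{"hand":1,"slide":[0,0,-0.8],"yaw":0}]'
```

```text
time_s: 15.18
tcp_pos: [0.5996, -0.0069, 0.1135]
ee_rot: [[-1.0, 0.007, 0.0], [0.007, 1.0, -0.0], [-0.0, -0.0, -1.0]]
wrist_force: [1.3, 0.2, -0.6]
gripper_width: 0.127
```

```bash
python3 -m inch '[{"hand":1,"slide":[0,0,-0.5],"yaw":0},{"hand":1,"slide":[0,0,-0.9],"yaw":0},{"hand":1,"slide":[0,0,-0.9],"yaw":0},{"hand":0.7,"slide":[0,0,-0.9],"yaw":0},{"hand":0.7,"slide":[0,0,-0.9],"yaw":0},{"hand":0.7,"slide":[0,0,-0.9],"yaw":0},{"hand":0.7,"slide":[0,0,-0.9],"yaw":0},{"hand":0.7,"slide":[0,0,4],"yaw":0},{"hand":0.7,"slide":[0,0,9],"yaw":0},{"hand":0.7,"slide":[0,0,14],"yaw":0}]'
```

```text
time_s: 16.42
tcp_pos: [0.5992, -0.007, 0.2553]
ee_rot: [[-1.0, 0.007, -0.0], [0.007, 1.0, -0.0], [0.0, -0.0, -1.0]]
wrist_force: [1.4, 0.3, -0.6]
gripper_width: 0.3
```

```bash
python3 -m inch '[{"hand":0.35,"slide":[-16.9,-24.4,-4],"yaw":1.171},{"hand":0.35,"slide":[-16.9,-24.4,-4],"yaw":1.171},{"hand":0.35,"slide":[-16.9,-24.4,-4],"yaw":1.171},{"hand":0.35,"slide":[-16.9,-24.4,-4],"yaw":1.171},{"hand":0.35,"slide":[-16.9,-24.4,-4],"yaw":1.171},{"hand":0.35,"slide":[-16.9,-24.4,-4],"yaw":1.171},{"hand":0.35,"slide":[-16.9,-24.4,-4],"yaw":1.171},{"hand":0.35,"slide":[-16.9,-24.4,-4],"yaw":1.171},{"hand":0.35,"slide":[-16.9,-24.4,-4],"yaw":1.171},{"hand":0.35,"slide":[-16.9,-24.4,-4],"yaw":1.171}]'
python3 - <<'E'
from h import *
s=sense();w=capture('wrist');cv2.imwrite('pics/w10.png',w);t=capture('top');c=capture('scene');cv2.imwrite('pics/t10.png',t);cv2.imwrite('pics/s10.png',c)
print(s['tcp_pos'],np.array(s['joints']).round(1),np.degrees(np.arctan2(s['ee_rot'][1][1],s['ee_rot'][0][1])))
m=np.zeros((600,800,3),np.uint8);m[:480,:480]=w[:,80:560];m[:300,480:]=crop(t,275,138,80,75,4)[:, :320];m[300:,480:]=crop(c,275,220,80,75,4)
cv2.imwrite('pics/m10.png',m)
E
```

```text
time_s: 17.68
tcp_pos: [0.4306, -0.2508, 0.2138]
ee_rot: [[-0.396, -0.918, 0.0], [-0.918, 0.396, 0.0], [-0.0, -0.0, -1.0]]
wrist_force: [-0.3, -0.4, -0.3]
gripper_width: 0.652
[ 0.43055101 -0.25076659  0.21377189] [-11.5  14.2 -23.5  -0.  -52.3 -11.8] 156.6727843225451
```

View pics/m10.png

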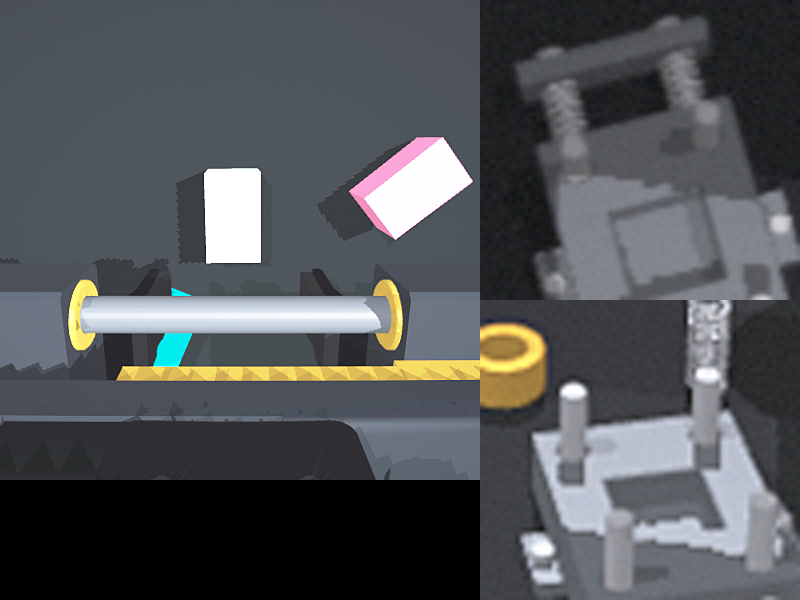

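```bash
python3 -m inch '[{"hand":0.35,"slide":[-2.3,-5.5,0],"yaw":0.015},{"hand":0.35,"slide":[-2.3,-5.5,0],"yaw":0.015},{"hand":0.35,"slide":[-2.3,-5.5,0],"yaw":0.015},{"hand":0.35,"slide":[-2.3,-5.5,0],"yaw":0.015}]'
python3 - <<'E'
from h import *
np.set_printoptions(precision=4,suppress=True)
s=sense();w=capture('wrist');cv2.imwrite('pics/w11.png',w);cv2.imwrite('pics/m11.png',crop(w,240,180,150,120,4))
print(s['tcp_pos'],np.degrees(np.arctan2(s['ee_rot'][1][1],s['ee_rot'][0][1])))
g=w.astype(int).sum(2);print(g[200:300:4,313].tolist());print(g[200:300:4,300].tolist())
E
```

```text
time_s: 18.32
tcp_pos: [0.4078, -0.3053, 0.2138]
ee_rot: [[-0.381, -0.925, 0.0], [-0.925, 0.381, 0.0], [-0.0, -0.0, -1.0]]
wrist_force: [0.9, 0.5, 0.0]
gripper_width: 0.652
[ 0.4078 -0.3053  0.2138] 157.5974783355343
[286, 283, 286, 284, 284, 285, 287, 283, 280, 283, 270, 765, 765, 765, 765, 765, 765, 765, 765, 765, 765, 765, 765, 765, 360]
[285, 286, 283, 285, 287, 279, 284, 282, 284, 285, 262, 765, 765, 764, 765, 765, 765, 765, 765, 765, 765, 765, 765, 765, 361]
```

View pics/m11.png

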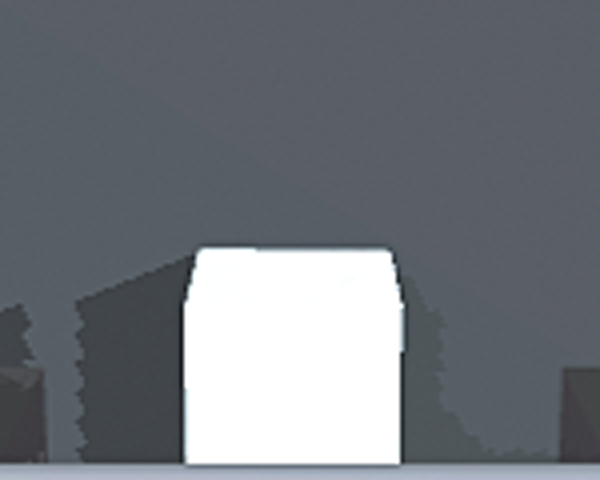

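Run:
```python
from h import *
w=cv2.imread('pics/w11.png').astype(int)
for v in range(240,262): print(v,''.join('%4d'%x for x in w[v,284:344:2].min(1)))
s=cv2.imread('pics/scene0.png').astype(int)
print()
for v in range(218,252,1): print(v,''.join('%4d'%x for x in s[v,170:200].min(1)))
```

```text
240   86  87  86  83  81  81  81  82  80  81  83  83  84  83  83  85  83  84  83  84  84  83  83  84  83  84  84  91  90  90
241   88  86  84  78  76  76  76  75  76  76  73  75  76  75  75  75  75  75  76  76  76  75  75  75  76  75  78  84  91  90
242   87  88  79 183 225 225 227 230 231 230 154 156 157 157 158 160 157 158 157 158 157 162 159 152 157 158 137  79  87  90
243   88  89  71 255 255 255 255 255 255 255 255 255 255 255 255 255 255 255 255 255 255 255 255 255 255 255 255  69  86  87
244   89  60  48 255 255 255 255 255 255 255 255 255 255 255 255 255 255 255 255 255 255 255 255 255 255 255 255  60  87  87
245   60  61  84 255 255 254 254 254 254 254 255 255 255 255 255 255 255 255 255 255 254 254 255 255 255 255 255  54  85  86
246   64  63  74 255 254 254 254 254 254 255 255 255 255 255 255 255 255 255 255 255 255 254 255 255 255 255 255 187  86  87
247   64  60 171 255 254 254 254 254 255 255 255 255 255 255 255 255 255 255 255 255 255 255 255 255 255 254 255 188  84  88
248   65  59 222 255 254 254 254 255 255 255 255 255 255 255 255 255 255 255 255 255 255 254 254 254
[... 5200 characters left out ...]
199 197 200 187 177 181 171 131  80  24  26   2   6   8   9  10  10  10  10
247   33  28  47 111 130 160 172 184 203 203 201 200 200 203 187 174 176 141  77  20   0   5   8   9  10  10  10  10  10  10
248   46  48  40  35  37  53  59 112 159 169 187 191 202 211 185 153 115  58   0   2   7   9  10  10  10  10  10  10  10  10
249   54  46  54  43  44  42  39  36  28  48 114 134 158 173 133  50   0   0   5   8  10  10  10  10  10  10  10  10  10  10
250   49  49  52  47  48  48  48  45  45  37  35  28  41  46   0   0   4   8   9  10  10  10  10  10  10  10  10  10  10  10
251   46  52  45  50  51  50  47  49  50  46  51  44  34  45  21   5   9  10  10  10  10  10  10  10  10  10  10  10  10  11
```

Run:
```python
from h import *
s=sense();h=np.array([-.381,-.925,0]);
e=plane('wrist',(313.5,255.5),.038,s);print('top edge',e,'bottom',plane('wrist',(314,242.5),.0,s),'centre',e-.032*h,'grasp',e-.042*h,'slide cm',(e-.042*h-np.array(s['tcp_pos']))*100)
```

```text
top edge [ 0.41506753 -0.29054618  0.038     ] bottom [ 0.41502143 -0.28993832  0.        ] centre [ 0.42725953 -0.26094618  0.038     ] grasp [ 0.43106953 -0.25169618  0.038     ] slide cm [  2.3237432    5.35800508 -17.57953989]
```

```bash
python3 -m inch '[{"hand":0.35,"slide":[2.3,5.4,-2],"yaw":0},{"hand":0.35,"slide":[2.3,5.4,-6],"yaw":0},{"hand":0.35,"slide":[2.3,5.4,-11],"yaw":0},{"hand":0.35,"slide":[2.3,5.4,-14],"yaw":0},{"hand":0.35,"slide":[2.3,5.4,-14],"yaw":0},{"hand":0.35,"slide":[2.3,5.4,-14],"yaw":0},{"hand":1,"slide":[2.3,5.4,-14],"yaw":0},{"hand":1,"slide":[2.3,5.4,-14],"yaw":0},{"hand":1,"slide":[2.3,5.4,-14],"yaw":0},{"hand":1,"slide":[2.3,5.4,-14],"yaw":0}]'
python3 -m inch '[{"hand":1,"slide":[0,0,0],"yaw":0},{"hand":1,"slide":[0,0,0],"yaw":0},{"hand":1,"slide":[0,0,2],"yaw":0},{"hand":1,"slide":[0,0,2],"yaw":0}]'
```

```text
time_s: 19.62
tcp_pos: [0.4308, -0.2521, 0.0742]
ee_rot: [[-0.382, -0.924, 0.001], [-0.924, 0.382, -0.0], [-0.0, -0.001, -1.0]]
wrist_force: [0.4, 0.3, 3.3]
gripper_width: 0.435
time_s: 20.12
tcp_pos: [0.4307, -0.2521, 0.0941]
ee_rot: [[-0.382, -0.924, 0.002], [-0.924, 0.382, -0.0], [-0.0, -0.002, -1.0]]
wrist_force: [0.3, 0.1, -2.9]
gripper_width: 0.436
```

```bash
python3 -m inch '[{"hand":1,"slide":[0,0,6],"yaw":0.1},{"hand":1,"slide":[0,0,12],"yaw":0.3},{"hand":1,"slide":[14.5,35,15.6],"yaw":1.25},{"hand":1,"slide":[14.5,35,15.6],"yaw":1.25},{"hand":1,"slide":[14.5,35,15.6],"yaw":1.25},{"hand":1,"slide":[14.5,35,15.6],"yaw":1.25},{"hand":1,"slide":[14.5,35,15.6],"yaw":1.25},{"hand":1,"slide":[14.5,35,15.6],"yaw":1.25},{"hand":1,"slide":[14.5,35,15.6],"yaw":1.25},{"hand":1,"slide":[14.5,35,15.6],"yaw":1.25}]'
python3 - <<'E'
from h import *
s=sense();c=capture('scene');cv2.imwrite('pics/s12.png',c);w=capture('wrist');cv2.imwrite('pics/w12.png',w)
p=np.array(s['tcp_pos']);print(p,np.array(s['joints']).round(1))
m=camera_model('scene');R=np.array(m['orientation']);K=np.array(m['mtx'])
q=R.T@(p+[.03*.77,-.03*.64,-.055]-np.array(m['xyz']));u=K[0,2]+K[0,0]*q[0]/-q[2];v=K[1,2]-K[1,1]*q[1]/-q[2];print(u,v)
g=c.astype(int).min(2);u=int(u);v=int(v)
for r in range(v-36,v+36,2):print(r,''.join('%4d'%x for x in g[r,u-44:u+44:3]))
E
```

```text
time_s: 21.38
tcp_pos: [0.5747, 0.0982, 0.2478]
ee_rot: [[0.757, -0.654, -0.004], [-0.654, -0.757, -0.001], [-0.002, 0.003, -1.0]]
wrist_force: [0.5, 0.4, -0.6]
gripper_width: 0.434
[0.5746765  0.0982109  0.24783565] [ 25.6  20.1  -9.2  -0.  -60.9  23.6]
368.2499831414499 204.83176217522566
168   50  50  48  49  48  43  51  47  47  45  51  48  38  42  39  28  35  45  76 101  55  56  60  69  64  60  63  56  50  52
170   48  52  45  45  51  49  45  53  47  50  46  50  42  31  37  38  43  47  48  47  54  57  51  53  66  65  54  64  53  54
172   50  50  53  47  48  50  53  50  48  45  48  51  48  40  36  42  55  51  49  49  54  57  58  56  54  52  69  68  42  52
174   49  48  51  52  49  48  47  51  50  49  48  50  42  34  41  53  53  49  52  49  55  60  55  54  59  43  73 109  75  49
176   45  50  47  51  47  52  52  48  56  54  47  50  46  36  43  51  48  50  41  34  55  58  58  59  57  65  93 113 123 108
178   49  45  49  51  49  50  54  68  66  58  46  49  46  38  51  47  50  34 151 174  75  49  59  57  54  69  83  92 105 126
180   46  48  47  49  43  48  64  66  69  64  51  46  52  
[... 2991 characters left out ...]
 51  49  52  53  50  48  51  52  53  51  49  51  49  51  46  52  50  51  45
230   63 158 150 120 148  47  48  47  46  48  52  54  45  49  51  47  53  48  53  55  51  51  48  47  48  52  50  48  47  51
232   68 164 205 168 146  48  50  51  49  51  47  47  50  47  50  51  53  51  49  49  51  47  48  51  45  49  53  47  51  48
234   65 143 169 166 107  45  46  47  46  48  48  52  54  50  48  50  48  51  48  50  49  46  42  49  48  51  44  52  49  50
236   65 150 178 156 123  51  49  48  51  44  48  47  47  44  48  49  48  51  49  41  48  50  49  49  52  53  53  46  51  51
238   65 176 254 255  98  46  49  47  51  50  48  50  53  47  49  50  49  50  52  54  46  55  47  48  51  46  53  48  49  48
```

```bash
python3 -m inch '[{"hand":1,"slide":[0.4,-1.5,0],"yaw":-0.632},{"hand":1,"slide":[0.4,-1.5,0],"yaw":-0.632},{"hand":1,"slide":[0.4,-1.5,0],"yaw":-0.632},{"hand":1,"slide":[0.4,-1.5,-5],"yaw":-0.632},{"hand":1,"slide":[0.4,-1.5,-10.3],"yaw":-0.632},{"hand":1,"slide":[0.4,-1.5,-10.3],"yaw":-0.632},{"hand":1,"slide":[0.4,-1.5,-10.3],"yaw":-0.632}]'
```

```text
time_s: 22.35
tcp_pos: [0.5807, 0.0825, 0.1487]
ee_rot: [[0.224, -0.975, 0.003], [-0.975, -0.224, 0.0], [0.0, -0.003, -1.0]]
wrist_force: [2.1, 0.4, -1.4]
gripper_width: 0.433
```

```bash
python3 -m inch '[{"hand":1,"slide":[-0.1,0,-1.1],"yaw":0},{"hand":1,"slide":[-0.15,0.25,-1.5],"yaw":0},{"hand":1,"slide":[-0.2,0.45,-1.9],"yaw":0},{"hand":1,"slide":[-0.25,0.6,-2.4],"yaw":0},{"hand":1,"slide":[-0.25,0.65,-2.8],"yaw":0},{"hand":1,"slide":[-0.25,0.65,-2.8],"yaw":0}]'
```

```text
time_s: 23.1
tcp_pos: [0.5782, 0.0898, 0.1214]
ee_rot: [[0.225, -0.974, 0.004], [-0.974, -0.225, 0.0], [0.001, -0.004, -1.0]]
wrist_force: [-1.0, -0.8, 6.6]
gripper_width: 0.432
```

```bash
python3 -m inch '[{"hand":1,"slide":[0,0,-0.5],"yaw":0},{"hand":1,"slide":[0,0,-0.9],"yaw":0},{"hand":1,"slide":[0.02,-0.08,-1.4],"yaw":0},{"hand":1,"slide":[0.04,-0.2,-1.9],"yaw":0},{"hand":1,"slide":[0.04,-0.2,-1.9],"yaw":0}]'
python3 - <<'E'
from h import *
s=sense();print(s['tcp_pos'],s['wrist_force'])
c=capture('scene');t=capture('top');w=capture('wrist');cv2.imwrite('pics/s13.png',c);cv2.imwrite('pics/t13.png',t);cv2.imwrite('pics/w13.png',w)
E
```

```text
time_s: 23.72
tcp_pos: [0.5788, 0.0891, 0.1031]
ee_rot: [[0.226, -0.974, 0.005], [-0.974, -0.226, 0.002], [-0.001, -0.006, -1.0]]
wrist_force: [-3.9, 3.0, 10.4]
gripper_width: 0.436
[0.57879578 0.08913136 0.10310663] [-3.85215393  3.02088656 10.39419038]
```

```bash
python3 -m inch '[{"hand":1,"slide":[0.03,-0.1,-0.3],"yaw":0},{"hand":1,"slide":[0.05,-0.25,-0.6],"yaw":0},{"hand":1,"slide":[0.1,-0.4,-0.9],"yaw":0},{"hand":1,"slide":[0.1,-0.4,-0.9],"yaw":0},{"hand":1,"slide":[0.1,-0.4,-0.9],"yaw":0}]'
python3 - <<'E'
from h import *
s=sense();p=np.array(s['tcp_pos']);print(p)
c=capture('scene');cv2.imwrite('pics/s14.png',c);w=capture('wrist');cv2.imwrite('pics/w14.png',w);t=capture('top');cv2.imwrite('pics/t14.png',t)
m=camera_model('scene');R=np.array(m['orientation']);K=np.array(m['mtx'])
q=R.T@(p+[0,0,-.051]-np.array(m['xyz']));print(K[0,2]+K[0,0]*q[0]/-q[2],K[1,2]-K[1,1]*q[1]/-q[2])
u,v=int(K[0,2]+K[0,0]*q[0]/-q[2]),int(K[1,2]-K[1,1]*q[1]/-q[2])
M=np.zeros((600,800,3),np.uint8);M[:400,:400]=crop(c,u-40,v-40,80,80,5);M[:300,400:]=cv2.resize(w,(400,300));M[300:,400:]=crop(t,265,130,100,75,4)
cv2.imwrite('pics/m14.png',M)
E
```

```text
time_s: 24.5
tcp_pos: [0.5797, 0.086, 0.0943]
ee_rot: [[0.226, -0.974, 0.006], [-0.974, -0.226, 0.003], [-0.002, -0.006, -1.0]]
wrist_force: [-5.1, 7.9, 11.5]
gripper_width: 0.436
[0.57974433 0.08602456 0.09434064]
365.2263044612768 276.3868527256626
```

```bash
cat > g.py <<'E'
from h import *
def show(img,p,hd,off=.019,step=.003,n=17):
    g=cv2.imread(img).min(2);m=camera_model('scene');R=np.array(m['orientation']);K=np.array(m['mtx'])
    nrm=np.array([-hd[1],hd[0],0]); nrm*=np.sign(nrm[0])
    for z in np.arange(n,-n,-1)*step:
        r=''
        for a in np.arange(-n,n+1)*step:
            q=R.T@(p+nrm*off+a*hd+[0,0,z]-np.array(m['xyz']))
            x,y=q[0]/-q[2],-q[1]/-q[2];f=1+m['k1']*(x*x+y*y)
            r+='%4d'%g[int(round(K[1,2]+K[1,1]*y*f)),int(round(K[0,2]+K[0,0]*x*f))]
        print('%4d'%(z*1000),r)
E
python3 - <<'E'
from g import *
show('pics/s14.png',np.array([.5797,.086,.0433]),np.array([.226,-.974,0]))
E
```

```text
51   60  63  59  60  63  59  60  64  62  59  64  59  60  63  60  58  56  64  58  59  57  59  60  52  52  58  54  54  52 219 219 220 189 181 183
  48   60  62  62  62  60  62  57  65  59  61  64  58  57  60  60  65  59  57  57  56  62  62  61  50  63  44  50  51  95 211 219 218 177 181 186
  45   60  57  60  58  64  64  61  59  62  60  60  63  61  58  57  57  60  60 111  81  58  55  60  62  75  62  48  84 173 219 220 217 183 184 186
  42   60  56  58  61  63  54  60  59  56  58  61  55  57  60  51  61  62  79  95  79  60  62  46  74  75  74  44 123 227 218 218 209 184 186 183
  39   73 103  58  62  61  61  59  63  62  62  62  62  57  65 110  59  59  59  59  62  62  56  47  96  99  72  37 211 220 217 221 182 176 189 190
  36   76  98  55  64  59  62  59  58  58  61  56  60  61  98 101  55  54  58  61  59  58  50  76  96  89  64  50 233 220 221 217 160 156 171 164
  33   50  53  53  57  56  51  56  55  56  55  53  56  52  55  52  52  56  52  54  53  56  53  67  83  56  54  93 181 194 225 217 169 154  95  94
  30   56  52  56  50  51  52  54  51  53  58  50  55  53  49  53  54  55  53  5
[... 3161 characters left out ...]
  54  55  58  61  61  40  37  44  44  44  35  47  42  49  38  41  41  42  58 117 142 160 164 152 171 135  77  91  91
 -39   54  58  61  58  56  58  59  56  59  56  49  45  42  45  43  45  47  44  48  49  43  91  67  52  51 118 108 135 152 149 168  72  73  64 135
 -42   62  56  56  54  61  59  59  56  55  55  40  42  47  39  43  38  42  46  50  43  51 117  99 114 109 109 115 118  97 137 193 150 195 199 196
 -45   55  56  61  58  59  60  57  58  59  38  40  45  43  45  41  36  48  52  47  51 101 109 105 106 106 107 107 107  96 171 197 195 193 194 193
 -48   52  58  58  58  58  58  58  58  58  35  40  43  40  41  40  42  47  53  48  49 117 109 105 106 105 108 103 101 187 187 201 213 203 184 204
```

View pics/m14.png

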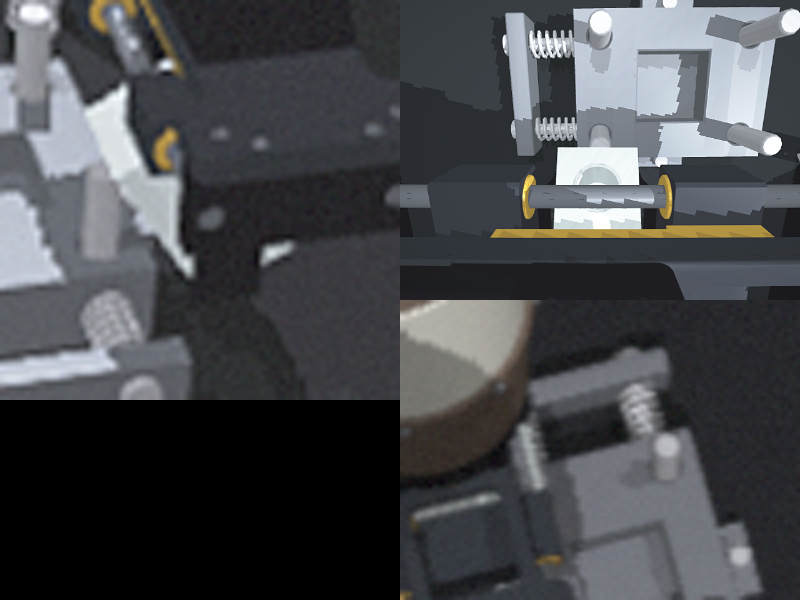

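```bash
python3 -m inch '[{"hand":1,"slide":[0.03,-0.1,-0.1],"yaw":0},{"hand":1,"slide":[0.06,-0.25,-0.2],"yaw":0},{"hand":1,"slide":[0.09,-0.4,-0.2],"yaw":0},{"hand":1,"slide":[0.11,-0.5,-0.2],"yaw":0},{"hand":1,"slide":[0.11,-0.5,-0.2],"yaw":0}]'
```

```text
time_s: 25.28
tcp_pos: [0.5804, 0.0831, 0.0917]
ee_rot: [[0.226, -0.974, 0.006], [-0.974, -0.226, 0.006], [-0.004, -0.007, -1.0]]
wrist_force: [-8.0, 16.2, 9.3]
gripper_width: 0.432
```

```bash
python3 -m inch '[{"hand":1,"slide":[-0.5,2,0.3],"yaw":0},{"hand":1,"slide":[-1.2,5.2,0.3],"yaw":0},{"hand":1,"slide":[-1.2,5.2,-0.5],"yaw":0},{"hand":1,"slide":[-1.2,5.2,-0.5],"yaw":0},{"hand":1,"slide":[-1.2,5.2,-0.5],"yaw":0}]'
python3 - <<'E'
from g import *
s=sense();c=capture('scene');cv2.imwrite('pics/s15.png',c);w=capture('wrist');cv2.imwrite('pics/w15.png',w);print(s['tcp_pos'],s['wrist_force'])
show('pics/s15.png',np.array(s['tcp_pos'])-[0,0,.051],np.array([.226,-.974,0]),n=14)
E
```

```text
time_s: 25.9
tcp_pos: [0.5674, 0.1298, 0.0835]
ee_rot: [[0.223, -0.975, -0.001], [-0.975, -0.223, -0.001], [0.0, 0.001, -1.0]]
wrist_force: [0.7, -0.7, -2.0]
gripper_width: 0.435
[0.56738085 0.12982335 0.08349014] [ 0.74743466 -0.73554151 -2.01981871]
  42   57  56  60  56  61  63  59  61  59  53  61  59  57 102 110  59  60  58  40  62  76  75  40  48 115 224 226  43  60
  39   58  61  60  59  61  58  56  62  63  79  56  62  62  90  60  58  56  55  66  92 107  70  44 117 213 221 210  53  65
  36   62  55  62  58  61  60  58  58  76 112  62  63  62  59  59  62  55  50  78  92 101  70  38 146 221 214  91  60  64
  33   61  55  61  58  57  54  60  58  95  53  57  59  62  60  54  62  55  49  88 103  66  62  32 190 180 185  46  64  67
  30   54  56  50  57  52  54  55  50  48  53  47  55  50  58  55  52  53  48  75  91  48 127 119 182 175  83  62  63  61
  27   53  50  52  53  54  55  54  56  55  51  56  51  54  54  56  55  55  25  63 199 192 170 176 181 148  61  58  63  65
  24   51  56  53  53  56  55  57  54  56  57  52  56  51  51  54  57  45  24 167 192 185 179 180 186  83  58  62  6
[... 1867 characters left out ...]
60  54  44  36  34  38  32  35  37  40  41  43  47  49  47  49  48  50  48  48  48  49  47
 -27   55  55  56  61  56  52  59  37  41  44  41  39  50  38  42  41  43  42  47  48  44  49  51  50  47  51  50  48  51
 -30   59  57  58  60  57  60  39  42  40  46  35  41  41  42  42  46  50  51  47  49  50  47  49  47  50  51  47  49  50
 -33   60  59  55  57  59  56  45  42  47  40  40  42  43  42  43  45  47  50  47  45  48  48  51  45  51  50  48  49  50
 -36   60  56  59  53  65  48  39  44  40  43  44  43  42  39  43  51  46  47  45  46  47  48  46  47  42  42  48  52  51
 -39   58  61  58  58  58  39  44  49  42  42  45  45  44  45  41  51  47  47  49  54  46  51  50  47  51  45  45  48  49
```

```bash
python3 -m inch '[{"hand":1,"slide":[1.55,-2,0],"yaw":0},{"hand":1,"slide":[1.55,-4.2,0],"yaw":0},{"hand":1,"slide":[1.55,-4.2,0],"yaw":0},{"hand":1,"slide":[1.55,-4.2,-0.5],"yaw":0},{"hand":1,"slide":[1.55,-4.2,-0.8],"yaw":0},{"hand":1,"slide":[1.55,-4.2,-0.8],"yaw":0},{"hand":1,"slide":[1.55,-4.2,-0.8],"yaw":0}]'
python3 - <<'E'
from g import *
s=sense();c=capture('scene');cv2.imwrite('pics/s16.png',c);w=capture('wrist');cv2.imwrite('pics/w16.png',w);print(s['tcp_pos'],s['wrist_force'])
show('pics/s16.png',np.array(s['tcp_pos'])-[0,0,.051],np.array([.226,-.974,0]),n=14)
E
```

```text
time_s: 26.88
tcp_pos: [0.5827, 0.0893, 0.075]
ee_rot: [[0.225, -0.974, -0.0], [-0.974, -0.225, 0.0], [-0.001, 0.0, -1.0]]
wrist_force: [0.8, 5.7, -4.6]
gripper_width: 0.433
[0.58271008 0.08928389 0.0749619 ] [ 0.75109041  5.70712184 -4.60496819]
  42   65  64  58  60  62  60  62  60  60  60  60  59  57  61  66 100  65  62  60  53  65  75  65  39  59 240 153 133 146
  39   60  60  57  62  57  60  63  60  60  60  60  59  61  58  67  98  58  60  57  51  78  78  70  33 118 209  93 134 143
  36   59  62  60  61  62  65  56  62  56  67  93  91  61  63  58  59  56  60  50  49 104  79  69  82 173 196  97 129 146
  33   62  57  61  59  60  60  61  58  63  72 104  96  60  60  64  60  58  64  51  83 100  67  49 117 195  78  95 129 145
  30   60  56  60  55  54  50  57  55  53  59  49  55  58  59  53  60  64  53  45  66  71  47  29 170 100  80  84 124 143
  27   51  47  49  53  55  53  49  51  54  52  52  55  56  51  57  51  56  53  43  78 140 189 164 189  81  91  85 110 143
  24   52  50  53  51  55  55  56  54  52  54  56  52  52  48  53  50  54  59  34 123 185 179 185 158  95  96  96 108 146
[... 1862 characters left out ...]
39  43  43  35  31  35  37  31  35  36  37  42  87 107 106 108 108 104  97 186 208 202 198
 -27   56  57  58  60  59  43  44  41  39  37  41  41  43  44  43  36  48  66  98 106 104 110 111 111 130 186 180 185 161
 -30   56  59  58  60  55  42  41  43  40  43  45  41  43  43  46  45  51  70  89  91  91 101  82  90  85  89  85  85  82
 -33   58  55  61  58  41  43  39  43  38  41  46  44  46  50  53  42  44  57  95  94  92  95 115 144  98  92  90  92  87
 -36   57  57  54  50  46  42  40  48  34  46  41  41  47  46  48  48  46  58  93  89  89 115 162 150 171 113  85  90  91
 -39   58  58  57  41  41  41  44  39  42  39  36  52  47  47  52  44  49  56  94  96  87 135 136 139 150 142  90  94  94
```

```bash
python3 -m inch '[{"hand":1,"slide":[0,0,-0.2],"yaw":0},{"hand":1,"slide":[0,0,-0.2],"yaw":0},{"hand":0.42,"slide":[0,0,-0.2],"yaw":0},{"hand":0.42,"slide":[0,0,-0.2],"yaw":0},{"hand":0.42,"slide":[0,0,-0.2],"yaw":0},{"hand":0.42,"slide":[0,0,-0.2],"yaw":0},{"hand":0.42,"slide":[0,0,-0.2],"yaw":0}]'
python3 - <<'E'
from g import *
s=sense();c=capture('scene');cv2.imwrite('pics/s17.png',c);w=capture('wrist');cv2.imwrite('pics/w17.png',w);print(s['tcp_pos'],s['wrist_force'])
show('pics/s17.png',np.array(s['tcp_pos'])-[0,0,.051],np.array([.226,-.974,0]),n=14)
E
```

```text
time_s: 27.85
tcp_pos: [0.5835, 0.0885, 0.0738]
ee_rot: [[0.224, -0.975, 0.001], [-0.975, -0.224, 0.0], [0.0, -0.001, -1.0]]
wrist_force: [2.1, -1.0, -1.2]
gripper_width: 0.581
[0.58346059 0.08845409 0.07382419] [ 2.14186897 -1.01495508 -1.15666082]
  42   63  56  59  59  57  59  64  61  60  57  58  60  64  57  74 105  88  62  60  53  56  45  54  50  65 122 104 133 143
  39   60  62  59  62  58  60  63  61  60  59  60  57  59  57  70  99  86  62  58  45  76  76  44  47 119 101 107 132 142
  36   59  59  60  64  64  61  60  62  61  58 105  88  55  60  60  60  59  57  59  66  73  73  52  45 174 119 112 129 145
  33   55  58  57  58  63  62  60  57  58  58  92  92  58  58  58  61  64  59  55  62  91  73  40  47  86  99  95 143 145
  30   59  58  54  58  57  58  53  56  60  50  62  50  54  58  57  57  62  54  56  50  94  71  50  51  95  84  88 141 142
  27   55  54  53  55  50  52  53  55  51  53  50  52  52  53  53  53  54  59  34  53  76  61  46  56  91  85  92 143 146
  24   54  55  55  51  54  49  54  53  53  53  51  52  54  51  54  55  58  59  30  45  59  48  53  74 112 107 104 145 
[... 1865 characters left out ...]
33  60  54  26  35  40  35  42  34  40  36  49 114 110 107 108 111 109 101 220 177 185 206
 -27   60  62  52  30  43  45  45  38  37  36  40  36  40  40  38  31  40  75 107 105  92  99 101 100  97  93 106 121 160
 -30   59  59  35  41  41  46  42  42  38  39  35  39  34  39  40  34  41  67  92  88  87  86  87 131 100  84  84  91  87
 -33   59  55  47  41  43  42  38  44  39  41  43  39  38  38  46  43  49  56  94  92  93 118 166 177 144  91  90  88  93
 -36   55  58  41  44  36  41  43  44  40  43  40  45  47  46  47  50  50  54  93  93 101 133 144 165 163 142  88  92  91
 -39   61  55  41  47  43  43  42  42  43  40  43  48  48  48  44  50  41  85  93  88 113 139 138 136 151 148  93  90  90
```

```bash
python3 -m inch '[{"hand":0.42,"slide":[-0.36,1.55,0.4],"yaw":0},{"hand":0.42,"slide":[-0.36,1.55,0.8],"yaw":0},{"hand":0.42,"slide":[-0.36,1.55,0.8],"yaw":0},{"hand":0.42,"slide":[-0.36,1.55,0.8],"yaw":0},{"hand":1,"slide":[-0.36,1.55,0.8],"yaw":0},{"hand":1,"slide":[-0.36,1.55,0.8],"yaw":0},{"hand":1,"slide":[-0.36,1.55,0.8],"yaw":0},{"hand":1,"slide":[-0.36,1.55,0.8],"yaw":0}]'
python3 - <<'E'
from g import *
s=sense();c=capture('scene');cv2.imwrite('pics/s18.png',c);w=capture('wrist');cv2.imwrite('pics/w18.png',w);print(s['tcp_pos'],s['wrist_force'])
show('pics/s18.png',np.array(s['tcp_pos'])-[0,0,.051],np.array([.226,-.974,0]),n=14)
E
```

```text
time_s: 28.95
tcp_pos: [0.5793, 0.1039, 0.0816]
ee_rot: [[0.224, -0.975, -0.0], [-0.975, -0.224, -0.0], [0.0, 0.0, -1.0]]
wrist_force: [0.5, -1.3, -1.1]
gripper_width: 0.431
[0.57929461 0.1038648  0.08161014] [ 0.49389206 -1.30293769 -1.14444488]
  42   63  61  60  58  64  61  58  62  61  59  60  59  59  57  87  87  59  61  61  57  95  74  71  46  75  52  66  63  65
  39   60  56  61  60  58  60  58  60  62  59  63  56  59  57  76  65  58  60  54  62 105  72  72  40 165  46  63  64  64
  36   59  60  57  60  60  62  59  59  61  70  88  69  60  59  64  56  61  60  52  85 103  64  45  54 183  61  62  60  67
  33   58  60  59  60  58  58  64  59  55  74  73  61  62  64  56  64  63  54  51  85 100  63  32 182 203  74  65  65  58
  30   56  59  50  52  56  51  56  50  55  53  52  53  56  57  58  61  48  55  45  93 112  76  71 202 202  91  63  65  57
  27   54  52  55  49  52  53  55  54  55  53  49  56  49  56  54  57  57  52  33 137 172 158 159 192 185 111  60  60 111
  24   54  54  54  54  52  55  51  55  53  56  54  54  60  55  54  55  53  46  27 173 190 190 191 191 179  49  62  61 118
[... 1862 characters left out ...]
50  37 209  97  72  44  15 102  75  68  45 124 184 181 194 180  36  49  92  76 166 146 164
 -27   52  60  62  61  60  58  52  31 197 171 159 151 205 177 166 159 203 194 188 187 167  34  44  52 117 138 205 196 196
 -30   56  60  59  60  59  64  38  78 140 174  99 138 157 164  86  98 159 161 166 100 117  43  44  86 123 169 196 208 200
 -33   57  60  56  60  59  56  40  32  67  34  31  18  35  31  26  29  22  37  37  38  40  47  66 102 146 209 178 180 182
 -36   57  57  63  58  55  43  39  43  41  41  40  44  46  37  36  48  50  50  47  43  47  45  72 108  86  85  89  96  83
 -39   57  58  56  58  57  43  40  46  43  37  42  51  52  47  50  46  44  47  47  49  46  47  64  98  89  87  82 109 134
```

```bash
python3 -m inch '[{"hand":1,"slide":[0,0,3],"yaw":0},{"hand":1,"slide":[0,0,7],"yaw":0},{"hand":1,"slide":[0,0,11],"yaw":0},{"hand":1,"slide":[-1,-3,12],"yaw":0},{"hand":1,"slide":[-2,-6,12],"yaw":0},{"hand":1,"slide":[-3,-9.2,12],"yaw":0},{"hand":1,"slide":[-3,-9.2,12],"yaw":0},{"hand":1,"slide":[-3,-9.2,12],"yaw":0},{"hand":1,"slide":[-3,-9.2,12],"yaw":0},{"hand":1,"slide":[-3,-9.2,12],"yaw":0}]'
python3 -m inch '[{"hand":1,"slide":[0,0,0],"yaw":0},{"hand":1,"slide":[0,0,0],"yaw":0},{"hand":1,"slide":[0,0,0],"yaw":0},{"hand":1,"slide":[0,0,0],"yaw":0}]'
python3 - <<'E'
from g import *
s=sense();c=capture('scene');cv2.imwrite('pics/s19.png',c);w=capture('wrist');cv2.imwrite('pics/w19.png',w);print(s['tcp_pos'],s['wrist_force'],s['joint_velocities'])
show('pics/s19.png',np.array(s['tcp_pos'])-[0,0,.051],np.array([.226,-.974,0]),n=13)
g=w.astype(int).min(2);print('wrist')
for r in range(225,285,5):print(r,''.join('%4d'%x for x in g[r,255:375:5]))
# pins still in: top-disc brightness near each pin top in scene
m=camera_model('scene');R=np.array(m['orientation']);K=np.array(m['mtx'])
for n,p in (('a',(.600,-.0055,.062)),('b',(.4984,.0318,.062)),('fA',(.5865,.0511,.062)),('fB',(.5128,-.0267,.062))):
    q=R.T@(np.array(p)-m['xyz']);u,v=int(round(K[0,2]+K[0,0]*q[0]/-q[2])),int(round(K[1,2]-K[1,1]*q[1]/-q[2]));print(n,u,v,[c[v+k,u].min() for k in (-6,-4,-2,0,2,5,8)])
E
```

```text
time_s: 30.3
tcp_pos: [0.5495, 0.0127, 0.2016]
ee_rot: [[0.225, -0.974, -0.0], [-0.974, -0.225, 0.0], [-0.0, 0.0, -1.0]]
wrist_force: [-0.8, 0.5, -0.9]
gripper_width: 0.435
time_s: 30.8
tcp_pos: [0.5494, 0.012, 0.2018]
ee_rot: [[0.224, -0.975, 0.0], [-0.975, -0.224, 0.0], [-0.0, -0.0, -1.0]]
wrist_force: [0.9, 0.6, -2.3]
gripper_width: 0.427
[0.54935331 0.01202497 0.201778  ] [ 0.92447328  0.6095804  -2.26929235] [-0.02003353 -0.00355222  0.01628339 -0.1197944   0.04577272 -0.07645917]
  39   49  50  58  48  53  50  54  59  49  50  49  54  52  52  48  53  52  53  53  34  26  70  63  57  68  63  62
  36   35  35  38  27  41  40  32  35  39  36  38  32  35  32  39  39  34  37  35  34  47 160 133  58  66  67  67
  33   38  32  36  34  32  34  33  37  37  34  41  34  30  38  36  37  35  38  38  33 121 207 183  56  66  66  63
  30   36  32  30  40  41  37  40  36  34  34  39  35  34  41  34  41  38  33  36  26  98 180 180  57  66  64  62
  27   38  31  38  35  41  35  37  30  39  34  37  34  38  32  37  34  63  74  36  31  95 207 179  54  66  66  66
  24   38  36  34  30  38  35  31  31  
[... 3333 characters left out ...]
1 244 242 244 243 243 240 243 242 124
275   43  44 241 239 241 242 244 241 243 242 242 242 243 241 241 244 242 243 243 243 241 242 242  41
280   43 246 238 241 240 243 243 239 243 242 242 242 243 241 241 244 242 243 243 243 243 241 242 255
a 310 274 [np.uint8(91), np.uint8(90), np.uint8(145), np.uint8(170), np.uint8(161), np.uint8(143), np.uint8(143)]
b 332 238 [np.uint8(191), np.uint8(177), np.uint8(167), np.uint8(248), np.uint8(199), np.uint8(144), np.uint8(145)]
fA 345 269 [np.uint8(61), np.uint8(127), np.uint8(207), np.uint8(238), np.uint8(161), np.uint8(146), np.uint8(147)]
fB 298 242 [np.uint8(63), np.uint8(62), np.uint8(121), np.uint8(254), np.uint8(210), np.uint8(146), np.uint8(150)]
```

```bash
python3 -c "from station import *; print(finish_job())"
```

```text
the job is handed in; nothing more can be done
None
```

I've handed in the job. Both guide pins are in the two empty bores, and the gripper is holding the aluminium housing hole-up over the middle of the shoe. It took about 31 s of the 61 s.

**How it went**
- **Pins:** I set one pin in bore b and then the other in bore a, lining each up with the wrist camera before lowering. A picture after the second pin showed both at the same height as the fixed pins.
- **Turning the housing:** I pressed its hole end down over a fixed pin, which tilted it about 60°. It slipped a few millimetres in the jaws as it turned. I then set it against the shoe's edge and let go, so that it tipped upright onto its closed end, and gripped it again.

**Last checks**
- **Position:** The tool was about 1 mm from the pocket's centre and still. The jaws were closed at the housing's width.
- **Housing:** The scene camera showed it upright, with its lower end about 12 cm above the bench.
- **Pins:** Bright pin tops showed where expected for bore b and the two fixed pins. The reading for bore a was duller, which I put down to the housing's shadow, so at the end that pin was less clearly confirmed.
- **Hole facing up:** I did not see the hole itself in the final pose. One wrist picture at first showed no hole in that end because it was overexposed. The scene camera later showed it there, and I saw it facing up at about 60° of tilt. From there it could only have tipped onto its closed end.
- **Other objects:** I kept well clear of the bolt and the other things on the bench, but did not measure them again at the end.

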